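# Open the gas valve to its stop, back it off, and light the burner

### The job

Open the flame photometer's gas valve (red handwheel, anticlockwise, the wheel climbs as it turns) fully until you feel its stop, then turn it back by about a quarter of a turn and only then press the red ignition button all the way down and let it go. Be gentle: the valve sits on a soft rubber mount, so let your hand rise and sink with the wheel, never push, pull or wrench the valve, and stop turning as soon as you feel the stop. Leave the blue air wheel and everything else on the bench alone.

Things in the scene. Friction and masses are not known exactly. Their poses are not given: they have to be found in the camera images.
- wheel_hub (a point): centre of the hub's top face, RED gas handwheel, on its upright axis, 141 to 166 mm above the bench. Hub: block 44 mm along this point's x, 24 mm along y (grip across y), 32 mm tall below this face. z up; x, y turn with the wheel. Anticlockwise from above opens: the wheel then rises 36 mm per turn (5.73 mm per rad), and sinks when turned back. Running friction 0.12 Nm
- wheel_rim (a point): centre of the red wheel's rim plane, 26 mm below wheel_hub, same axes. Rim 104 mm mean diameter, 12 mm thick; one spoke bar along x, 9 mm wide, 8 mm high; on the +y and -y sides of the hub the wheel is open from 12 to 46 mm off the axis, for a finger each. The rigid open stop lies 0.45 to 0.6 turn (2.8 to 3.8 rad) beyond the start, unmarked, at a height that varies by 3 mm
- valve_cap (a point): top centre of the brass cap of the gas valve (yellow pipe ends), 88 mm above the bench, under the wheel on its axis; does not rise or turn with the wheel, which stays at least 20 mm above it. The valve sits on a soft rubber mount that gives 1 mm for each 3 N in any direction; over 4.5 mm (13.5 N) out of place damages the pipe joint
- valve (a joint): twist of the gas valve on its rubber mount, rad, 0 at rest, positive anticlockwise seen from above; 12 Nm per rad, so 0.01 from running friction alone and more when the wheel is pressed against a stop. Beyond 0.07 rad (0.84 Nm) either way the pipe joint is damaged
- ignite (a joint): travel of the red ignition push button, m: 0 up, 0.006 fully down; springs back; about 5 N when fully down
- ignite_top (a point): top centre of the red round ignition button (32 mm diameter) on a grey box 110 x 90 x 50 mm; z up; pressed straight down
- air_hub (a point): hub top centre of the BLUE air handwheel, same shape and size as the red one, already set and to be left alone; its hub top is 148 mm above the bench
- air_wheel (a joint): angle of the blue wheel, rad, 0 at the start
- wash_bottle: white wash bottle with red cap, 68 dia x 160 (mm); loose bystander; origin at the centre of its underside
- flask_a: clear volumetric flask, 68 dia x 140 (mm); loose bystander; origin at the centre of its underside
- flask_b: amber volumetric flask, 68 dia x 140 (mm); loose bystander; origin at the centre of its underside
- carton: small cardboard carton lying flat, 50 x 90 x 24 (mm); loose bystander; origin at the centre of its underside
- beaker: small glass beaker, 60 dia x 60 (mm); loose bystander; origin at the centre of its underside
- jar: small amber jar with black cap, 44 dia x 55 (mm); loose bystander; origin at the centre of its underside
- screwdriver: screwdriver lying on the bench, about 200 long (mm); loose bystander; origin at the centre of its underside
There are look-alikes about, which are no part of the job. What is shaped like the part that bears wheel_hub but pink is not meant.

How it is judged:
On the way, in this order (a step that is already met when the one before it is completed fails the run):
1. the red wheel is opened until it presses lightly on its stop (0.24 Nm or more) (z of wheel_hub in the frame of valve_cap above 0.0745 m and value of joint valve above 0.02 rad), for 0.05 s.
2. the red wheel is turned back a quarter turn, give or take a tenth of a turn (z of wheel_hub in the frame of valve_cap between 0.0623 and 0.0729 m), for 0.2 s.
3. the ignition button is pressed down (at least 4.5 of its 6 mm) (value of joint ignite above 0.0045 m), for 0.05 s.
At the end, for the whole second after the job is handed in: The red wheel stands a quarter turn (give or take a tenth) back from its open stop; the ignition button was pressed and is up again (under 1.5 mm down); the valve rests within 2 mm of its place; the robot is clear of everything (all of step 2 and value of joint ignite below 0.0015 m and distance of valve_cap from where it was at the start of the episode below 0.002 m); the robot touches nothing.
It fails at once if the gas valve is pushed or pulled more than 4.5 mm out of place on its rubber mount (about 13.5 N) (distance of valve_cap from where it was at the start of the episode above 0.0045 m).
It fails at once if the gas valve is wrenched more than 0.07 rad on its mount (0.84 Nm) (value of joint valve above 0.07 rad or value of joint valve below -0.07 rad).
It fails at once if the ignition button is pressed while the gas valve is not set a quarter turn (give or take a tenth) back from its stop (value of joint ignite above 0.003 m and not (z of wheel_hub in the frame of valve_cap between 0.0623 and 0.0729 m)).
It fails at once if the blue air wheel is turned (value of joint air_wheel above 0.15 rad or value of joint air_wheel below -0.15 rad).
It fails at once if a bystander is shifted more than 30 mm or knocked over (distance of any of wash_bottle, flask_a, flask_b, carton, beaker, jar, screwdriver from where it was at the start of the episode above 0.03 m or angle between any of wash_bottle, flask_a, flask_b, carton, beaker, jar's own z axis and vertical above 0.5 rad).
It also fails if it takes over 72 s, if anything falls off the work surface, if the arm or the gripper's body presses on something with over 40 N, if the wrist force passes 120 N, or if a joint passes its speed limit or range.

### The arm

A 6-joint arm with a two-finger parallel gripper is mounted at the origin on the work surface. World frame = base frame: x ahead of the robot, y to its left, z up, the work surface at z = 0. Lengths are in m, angles in rad, forces in N, time in s.
With the tool pointing down it reaches from about 0.35 to 0.875 m from the base axis. Payload 4.2 kg.
Tool frame: the origin (TCP) lies between the finger pads; the fingertips stand 22 mm ahead of it and the grasp point (between the pads) lies 3 mm ahead of it; z points along the fingers, x is the direction in which the jaws open and shut, and the axes are right-handed (so a half turn about z gives the same grasp; the last joint's range is limited). The gripper opens to 85 mm and grips with 20 to 120 N. Pads are 22 mm wide; open, the fingers measure 114 mm over their backs; the gripper's body (76 mm by 85 mm) begins 54 mm behind the grasp point. The pads swing forward as they close: fully open they stand 13 mm farther back than shut.
Start: joints at [-1.051, 0.385, 0.008, 0, -1.194, -0.259], TCP at [0.161, -0.604, 0.253] pointing down, gripper open.
Joint ranges: [-3.14, 3.14], [-1.21, 2.06], [-1.07, 1.41], [-3.16, 2.05], [-2.99, -0.16], [-3.1, 3.1]. Speed limits (rad/s): [2.79, 2.79, 3.14, 3.14, 3.14, 3.14].

### API

Orientations are given as a unit quaternion [w, x, y, z].
In Python, from plant import ctrl gives the robot as it stands.
- The arm moves only by the tool send_rows, never from a script. Its argument "targets" is one flat list of numbers, 4 for each row, row after row: the shift along the world's x, y, z in mm, then the turn about the world's z in rad. A call has 1 to 20 rows; each row is the pose to reach, as a shift and turn from the pose measured when the call began; what a row does not reach only later rows make up. A row lasts 1/12 s, in which the tool goes at most 41.7 mm and 7.16 degrees, less where a joint would pass 70% of its speed; a pose out of reach is approached as far as the arm can. A call with a gripper value outside its range is refused whole. "jaw" is the opening, from 0 (shut) to 1 (fully open), set as the call begins (left out, the last holds). The fingers move at their own pace and stop on an object; "grip_force" is the grip in N (left out, the last holds). Time passes only in rows, so rows that repeat a pose let the fingers close. It gives the time, the measured TCP pose, the force and the opening at its end, in the units of the state.
- ctrl.state(): the state, without advancing time (a new reading comes with each control period).
- ctrl.grab_frame(name): name is "scene" or "top" or "wrist"; returns the picture (400x640x3 uint8, blue, green, red); there is no depth.
- ctrl.get_calibration(name): a dict with "intrinsics" (3x3 intrinsics, pixels), "k1" (the pictures are not rectified: a ray, as slopes to the right and down, at radius r is drawn at 1 + k1 r^2 times it, then the intrinsics apply), "xyz" and "attitude" of the camera in the world. Camera axes: x right, y down, z forward; pixel columns grow to the right and rows downward; lengths in m; the calibration is good to about 2 mm. A picture is of the moment at which its call begins: read the wrist's pose just before it. get_calibration takes no time and is no camera call; for the wrist camera it gives the pose at the moment of the call.
- ctrl.finish_job(): hands the job in, once; it reports no verdict.
The state is a dict: "clock": time; "joint_pos": joint angles; "joint_vel": joint speeds; "effort": joint torques, N m; "eef_pos": TCP position; "orientation": TCP orientation; "force": force on the tool from outside, world axes, zero at the start; "torque": the same for the moment, N m; "gripper_width": opening from 0.0 (shut) to 1.0 (fully open).
Only numpy, scipy, OpenCV 4.12 (cv2) and the standard library are available. Lean on these libraries where they do the work, as an engineer would, in place of code of your own. Each camera call takes 0.05 s, during which the arm holds its last target.

## Working session

There is one attempt and no reset: what is moved stays moved. The work goes in short steps, Python scripts to look and compute and a tool call to move; the robot and the scene stay as the last step left them, time stands still between calls to the robot, and variables do not carry over. Pictures are saved under pics/ and viewed, and the job is handed in when it is done.

Besides the shell and the picture viewer there is one more tool, called as name(argument=value, ...), one argument or row to a line, values as JSON. send_rows: Moves the arm, as the interface text tells. Its arguments: {"type":"object","properties":{"targets":{"type":"array","items":{"type":"number"}},"jaw":{"type":"number"},"grip_force":{"type":"number"}},"required":["targets"]}

```bash
ls; mkdir -p pics; python3 - <<'E'
from plant import ctrl
import cv2
print(ctrl.state())
for n in ("scene","top","wrist"):
    c=ctrl.get_calibration(n); print(n,c)
    f=ctrl.grab_frame(n); cv2.imwrite(f"pics/{n}0.png",f)
E
```

```text
pics
{'clock': 0.0, 'joint_pos': array([-1.05144288e+00,  3.85581722e-01,  6.62751792e-03, -4.96820661e-04,
       -1.19400777e+00, -2.58593846e-01]), 'joint_vel': array([ 0.0005745 , -0.00160307,  0.00037573,  0.0006617 ,  0.00026612,
        0.00120152]), 'effort': array([ 5.45842631e-04, -3.92288196e+01,  1.88401741e+01,  4.18631718e+00,
       -4.61119358e-03, -2.59959904e-06]), 'eef_pos': array([ 0.1610123 , -0.60334968,  0.25220733]), 'orientation': array([-9.09699872e-04,  6.09246112e-01,  7.92980421e-01,  6.31083309e-04]), 'force': array([ 0.01341893,  0.06722042, -0.23453646]), 'torque': array([ 0.04956554, -0.02321185,  0.02287036]), 'gripper_width': 0.9996934586675907}
scene {'intrinsics': array([[376.25365522,   0.        , 321.97812786],
       [  0.        , 376.25365522, 206.56039347],
       [  0.        ,   0.        ,   1.        ]]), 'k1': -0.006940639386719797, 'xyz': array([0.87715353, 0.33395379, 0.86827562]), 'attitude': array([-0.10204412,  0.3290299 ,  0.90332793, -0.25558749])}
top {'intrinsics': array([[491.37358456,   0.        , 321.64058262],
       [  0.        , 491.37358456, 197.2593816 ],
       [  0.        ,   0.        ,   1.        ]]), 'k1': 0.013753620479337082, 'xyz': array([ 0.3555696 , -0.00686729,  1.47351637]), 'attitude': array([-0.04377059,  0.70663976, -0.70474276,  0.04562921])}
wrist {'intrinsics': array([[290.46519292,   0.        , 319.02344526],
       [  0.        , 290.46519292, 203.94996744],
       [  0.        ,   0.        ,   1.        ]]), 'k1': -0.05362087631297254, 'xyz': array([ 0.08817983, -0.62352729,  0.37347194]), 'attitude': array([0.08985949, 0.60243739, 0.78413856, 0.11883258])}
```

View pics/scene0.png

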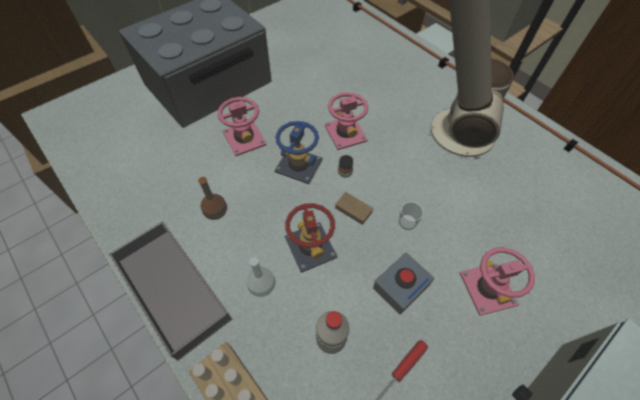

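View pics/top0.png

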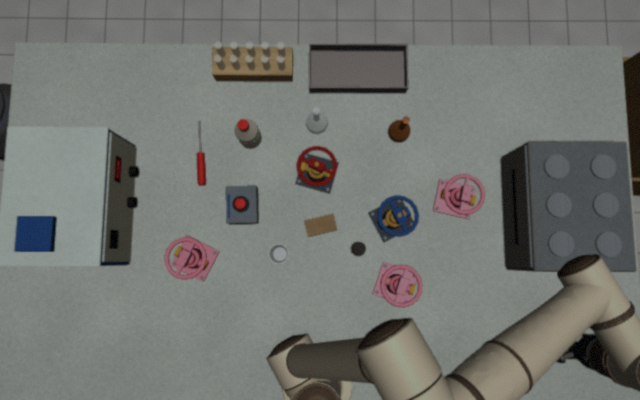

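View pics/wrist0.png

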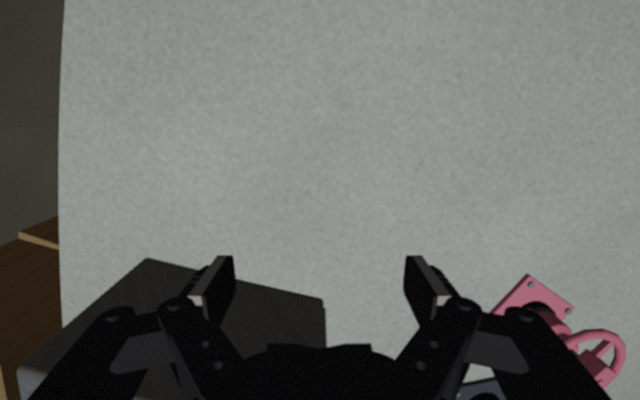

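Red wheel: top (317,167), scene (310,226). Pink look-alikes: top (189,258), (399,286), (460,196). The blue one is at (397,216). I'll confirm the red wheel in enlarged crops.

```bash
python3 - <<'E'
import cv2,numpy as np
t=cv2.imread('pics/top0.png'); s=cv2.imread('pics/scene0.png')
a=cv2.resize(t[137:202,282:352],None,fx=8,fy=8,interpolation=cv2.INTER_CUBIC)
cv2.imwrite('pics/ct.png',a)
a=cv2.resize(s[190:280,270:360],None,fx=6,fy=6,interpolation=cv2.INTER_CUBIC)
b=cv2.resize(s[240:330,360:450],None,fx=4,fy=4,interpolation=cv2.INTER_CUBIC)
cv2.imwrite('pics/cs.png',a);cv2.imwrite('pics/cb.png',b)
E
```

```text
(no output)
```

View pics/ct.png

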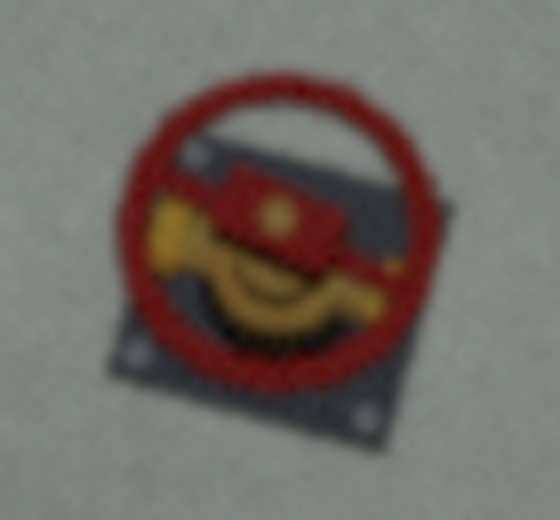

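View pics/cs.png

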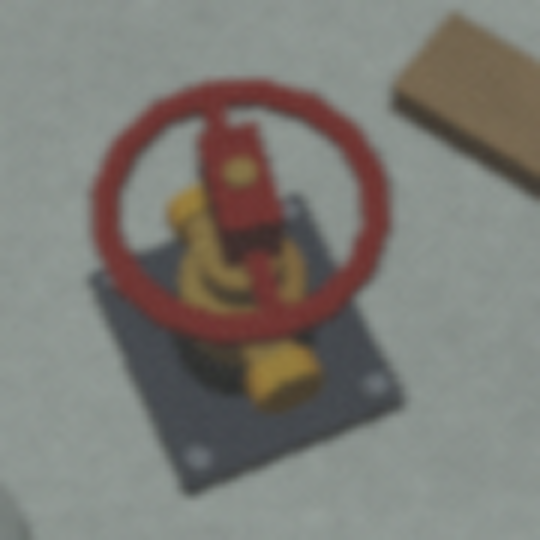

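View pics/cb.png

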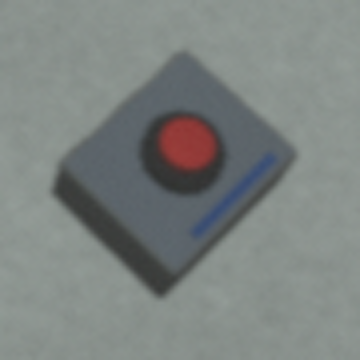

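```bash
cat > h.py <<'E'
import numpy as np, cv2
from scipy.spatial.transform import Rotation as R
from plant import ctrl
def cal(n):
    c=ctrl.get_calibration(n); q=c['attitude']; return c['intrinsics'],c['k1'],np.array(c['xyz']),R.from_quat([q[1],q[2],q[3],q[0]]).as_matrix()
def ray(c,u,v):
    K,k,p,M=c
    d=cv2.undistortPoints(np.array([[[u,v]]],float),K,np.array([k,0,0,0.]))[0,0]
    r=M@np.array([d[0],d[1],1]); return p,r/np.linalg.norm(r)
def tri(l):
    A=0;b=0
    for c,u,v in l:
        p,d=ray(c,u,v);P=np.eye(3)-np.outer(d,d);A=A+P;b=b+P@p
    x=np.linalg.solve(A,b)
    return x,[np.linalg.norm((np.eye(3)-np.outer(d,d))@(x-p)) for p,d in [ray(*q) for q in l]]
def atz(c,u,v,z):
    p,d=ray(c,u,v); return p+d*(z-p[2])/d[2]
def proj(c,X):
    K,k,p,M=c; x=M.T@(np.array(X)-p); a=x[:2]/x[2]; a=a*(1+k*(a@a)); return K[:2,:2]@a+K[:2,2]
E
python3 - <<'E'
from h import *
T=cal('top');S=cal('scene')
f=lambda x,y,s,x0,y0:((x+.5)/s-.5+x0,(y+.5)/s-.5+y0)
h=tri([(T,*f(278,215,8,282,137)),(S,*f(240,171,6,270,190))]);print('hub',h)
print('rim ctr top@z-26',atz(T,*f(281,232,8,282,137),h[0][2]-.026))
z=h[0][2]
for a in [(235,165),(350,210),(222,230),(315,272)]: print('hubcorner',atz(T,*f(*a,8,282,137),z))
for a in [(215,130),(262,124),(222,228),(280,215)]: print('hubcorner scene',atz(S,*f(*a,6,270,190),z))
print('spoke',[atz(T,*f(*a,8,282,137),z-.026) for a in [(190,190),(395,265)]])
print('btn',tri([(T,241,204),(S,*f(188,142,4,360,240))]))
import itertools
for n,u,v in [('wash',243,126),('flaskA',316,113),('flaskb',405,122),('blue',401,215)]: print(n,atz(T,u,v,.15))
for n,u,v in [('beaker',279,254),('jar',358,249),('carton',321,225)]: print(n,atz(T,u,v,.04))
t=cv2.imread('pics/top0.png')
cv2.imwrite('pics/cbt.png',cv2.resize(t[175:235,215:275],None,fx=8,fy=8,interpolation=cv2.INTER_CUBIC))
E
```

```text
hub (array([0.61800273, 0.00442975, 0.14746072]), [np.float64(0.00036731419263876815), np.float64(0.0003673141926389181)])
rim ctr top@z-26 [0.6168615  0.00386401 0.12146072]
hubcorner [0.63518103 0.01954898 0.14746072]
hubcorner [ 0.61958004 -0.01998639  0.14746072]
hubcorner [0.61247135 0.02388719 0.14746072]
hubcorner [ 0.59795337 -0.00803615  0.14746072]
hubcorner scene [ 0.61418734 -0.01552002  0.14746072]
hubcorner scene [ 0.59903377 -0.00633579  0.14746072]
hubcorner scene [0.63841495 0.01848328 0.14746072]
hubcorner scene [0.61876185 0.02782069 0.14746072]
spoke [array([0.63170224, 0.03576932, 0.12146072]), array([ 0.60527097, -0.03598943,  0.12146072])]
btn (array([0.51428768, 0.22252108, 0.06466632]), [np.float64(0.000501641497500309), np.float64(0.0005016414975002857)])
wash [0.72178236 0.20765447 0.15      ]
flaskA [0.75953443 0.00610076 0.15      ]
flaskb [ 0.73461172 -0.24039243  0.15      ]
blue [ 0.47619369 -0.22477177  0.15      ]
beaker [0.37186614 0.11269199 0.04      ]
jar [ 0.38685403 -0.11630657  0.04      ]
carton [ 0.45625584 -0.00874766  0.04      ]
```

View pics/cbt.png

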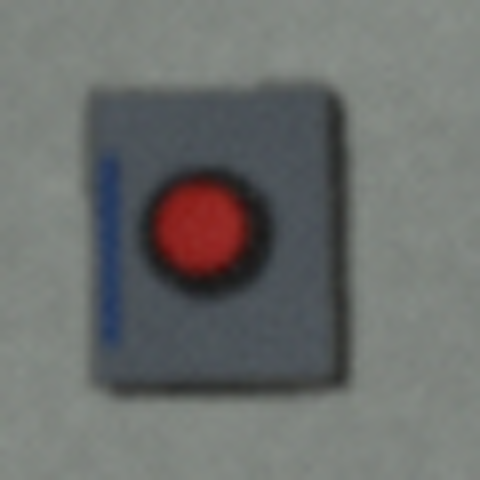

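```bash
python3 - <<'E'
from h import *
T=cal('top');S=cal('scene')
f=lambda x,y,s,x0,y0:((x+.5)/s-.5+x0,(y+.5)/s-.5+y0)
print('btn',tri([(T,*f(201,228,8,215,175)),(S,*f(188,142,4,360,240))]))
for c,l,z in [(S,[(215,110),(268,285)],.1215)]: print([atz(c,*f(*a,6,270,190),z) for a in l])
st=ctrl.state();q=st['orientation'];Rt=R.from_quat([q[1],q[2],q[3],q[0]]).as_matrix()
K,k,p,M=cal('wrist')
print('cam in tool',Rt.T@(p-st['eef_pos']),'\n',Rt.T@M, st['clock'])
hub=np.array([.618,.0044,.1475])
yaw=np.radians(159)
Rn=np.array([[np.cos(yaw),np.sin(yaw),0],[np.sin(yaw),-np.cos(yaw),0],[0,0,-1]])
po=Rt.T@(p-st['eef_pos']);Mo=Rt.T@M
for d in (0,.03,.05,.08):
    t=hub+d*Rn[:,1]; t[2]=.26
    print(d,t,proj((K,k,t+Rn@po,Rn@Mo),hub))
E
```

```text
btn (array([0.51672438, 0.2243392 , 0.07124436]), [np.float64(0.0005486479188048729), np.float64(0.00054864791880489)])
[array([ 0.59900132, -0.03517432,  0.1215    ]), array([0.63188261, 0.03673333, 0.1215    ])]
cam in tool [-0.00042979 -0.07562051 -0.12114081] 
 [[ 9.99999892e-01  2.39558955e-04  3.98310181e-04]
 [-3.46308430e-04  9.55583773e-01  2.94719414e-01]
 [-3.10016071e-04 -2.94719520e-01  9.55583753e-01]] 0.15
0 [0.618  0.0044 0.26  ] [319.41518217 207.97577054]
0.03 [0.62875104 0.03240741 0.26      ] [319.4423112  172.96723918]
0.05 [0.6359184  0.05107902 0.26      ] [319.46111743 148.21646335]
0.08 [0.64666944 0.07908643 0.26      ] [319.49032285 108.92316341]
```

send_rows(
  targets=[23,30,1,0.05,46,61,2,0.09,69,91,3,0.14,91,122,4,0.19,114,152,5,0.24,137,182,6,0.28,160,213,7,0.33,183,243,8,0.38,206,274,8,0.42,229,304,8,0.47,251,334,8,0.52,274,365,8,0.56,297,395,8,0.61,320,426,8,0.66,343,456,8,0.7,366,486,8,0.75,388,517,8,0.8,411,547,8,0.85,434,578,8,0.9,457,608,8,0.94],
  jaw=0.55,
)

```text
clock: 1.82
eef_pos: [0.6187, 0.0063, 0.2602]
orientation: [-0.001, 0.183, 0.983, 0.0]
force: [1.2, -1.2, 0.1]
gripper_width: 0.553
```

```bash
cat > look.py <<'E'
import sys
from h import *
st=ctrl.state();c=cal('wrist');f=ctrl.grab_frame('wrist')
q=st['orientation'];Rt=R.from_quat([q[1],q[2],q[3],q[0]]).as_matrix()
print('clk',round(st['clock'],2),'tcp',st['eef_pos'].round(4),'yaw',np.arctan2(Rt[1,0],Rt[0,0]).round(4),'z',Rt[:,2].round(3),'q',st['joint_pos'].round(3),'F',st['force'].round(2),'M',st['torque'].round(3),'w',round(st['gripper_width'],3))
n=sys.argv[1]; cv2.imwrite(f'pics/{n}.png',f); np.savez(f'pics/{n}.npz',K=c[0],k=c[1],p=c[2],M=c[3])
E
python3 look.py w1
```

```text
clk 1.82 tcp [0.6187 0.0063 0.2602] yaw 2.7741 z [-0.002  0.    -1.   ] q [ 2.710e-01  3.710e-01  4.000e-03 -1.000e-03 -1.206e+00 -6.380e-01] F [ 1.17 -1.22  0.14] M [-0.074 -0.035  0.009] w 0.553
```

View pics/w1.png

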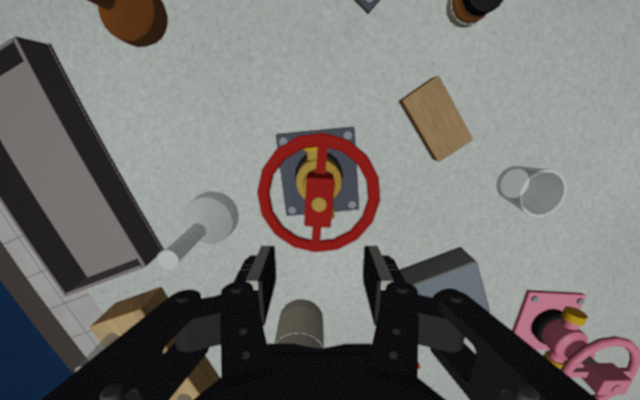

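```bash
python3 - <<'E'
import cv2
t=cv2.imread('pics/w1.png')
cv2.imwrite('pics/w1c.png',cv2.resize(t[125:255,250:390],None,fx=5,fy=5,interpolation=cv2.INTER_CUBIC)[:600])
cv2.imwrite('pics/w1c.png',cv2.resize(t[130:255,250:390],(700,600) if 0 else None,fx=4.8,fy=4.8,interpolation=cv2.INTER_CUBIC))
E
```

```text
(no output)
```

View pics/w1c.png

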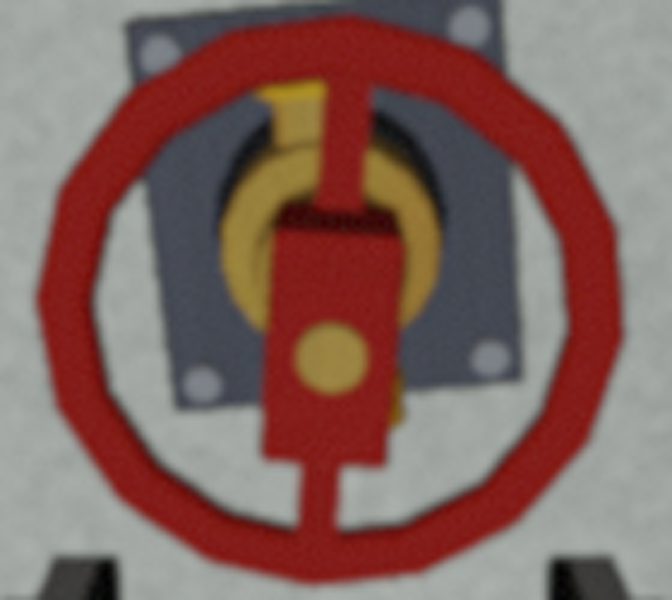

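```bash
python3 - <<'E'
from h import *
d=np.load('pics/w1.npz');W=(d['K'],float(d['k']),d['p'],d['M'])
T=cal('top');S=cal('scene')
g=lambda x,y,s,x0,y0:((x+.5)/s-.5+x0,(y+.5)/s-.5+y0)
w=lambda x,y:g(x,y,4.8,250,130)
h,e=tri([(T,*g(278,215,8,282,137)),(S,*g(240,171,6,270,190)),(W,*w(331,358))]);print(h,e)
print(tri([(S,*g(240,171,6,270,190)),(W,*w(331,358))]))
print(tri([(T,*g(278,215,8,282,137)),(W,*w(331,358))]))
for z in (.1425,.1475):
  c=[atz(W,*w(*a),z) for a in [(277,227),(405,233),(386,466),(263,459)]]
  c=np.array(c);print(z,'ctr',c.mean(0),'dot',atz(W,*w(331,358),z))
  L=(c[0]+c[1]-c[2]-c[3])/2; B=(c[0]+c[3]-c[1]-c[2])/2
  print('len',np.linalg.norm(L),'wid',np.linalg.norm(B),'ang',np.arctan2(-L[1],-L[0]),np.arctan2(B[1],B[0]))
  s=[atz(W,*w(*a),z-.022) for a in [(348,80),(318.5,525)]]
  print('spoke ang',np.arctan2(*(s[1]-s[0])[[1,0]]),np.linalg.norm(s[1]-s[0]))
  r=[atz(W,*w(*a),z-.026) for a in [(38,300),(622,300)]];print('rim d',np.linalg.norm(r[0]-r[1]))
E
```

```text
[0.61781538 0.00396436 0.14634033] [np.float64(0.0007715117436931884), np.float64(0.0003191114052648835), np.float64(0.0005276702343792685)]
(array([0.61766985, 0.00351248, 0.14605308]), [np.float64(5.2610650740244194e-05), np.float64(5.261065074010696e-05)])
(array([0.61834875, 0.00464307, 0.14267852]), [np.float64(0.0003659860654339722), np.float64(0.0003659860654338841)])
0.1425 ctr [0.61716106 0.00313549 0.1425    ] dot [0.61801771 0.0045677  0.1425    ]
len 0.043562308986951216 wid 0.02249446212943792 ang 1.1357269099369915 -0.42216826530075474
spoke ang 1.1396534789115895 0.08954721250110671
rim d 0.11493014513379529
0.1475 ctr [0.61662742 0.00172117 0.1475    ] dot [0.61746613 0.00312341 0.1475    ]
len 0.042650422731161694 wid 0.022023587391063634 ang 1.1357269099369927 -0.4221682653007546
spoke ang 1.1396534789115889 0.08783081640501074
rim d 0.11276049117652365
```

The red wheel with the brass dot at (319,204) in the wrist view is confirmed: it is a saturated red, not pink. The hub is at about (0.618, 0.004, 0.144), with its x axis at 1.138 rad. I'll approach to just above it and look again.

send_rows(
  targets=[0,-1,-15,-0.03,-1,-2,-35,-0.065,-1,-2,-55,-0.065,-1,-2,-65,-0.065,-1,-2,-65,-0.065,-1,-2,-65,-0.065],
)

```text
clock: 2.37
eef_pos: [0.6219, 0.0086, 0.1942]
orientation: [0.0, 0.212, 0.977, 0.0]
force: [0.6, 0.2, 1.2]
gripper_width: 0.552
```

```bash
python3 look.py w2; python3 - <<'E'
import cv2
t=cv2.imread('pics/w2.png')
cv2.imwrite('pics/w2c.png',cv2.resize(t[180:330,220:420],None,fx=4,fy=4,interpolation=cv2.INTER_CUBIC))
E
```

```text
clk 2.37 tcp [0.6219 0.0086 0.1942] yaw 2.7147 z [ 0.  0. -1.] q [ 0.274  0.424 -0.084 -0.    -1.061 -0.7  ] F [0.61 0.16 1.2 ] M [ 0.026 -0.071  0.018] w 0.552
```

View pics/w2c.png

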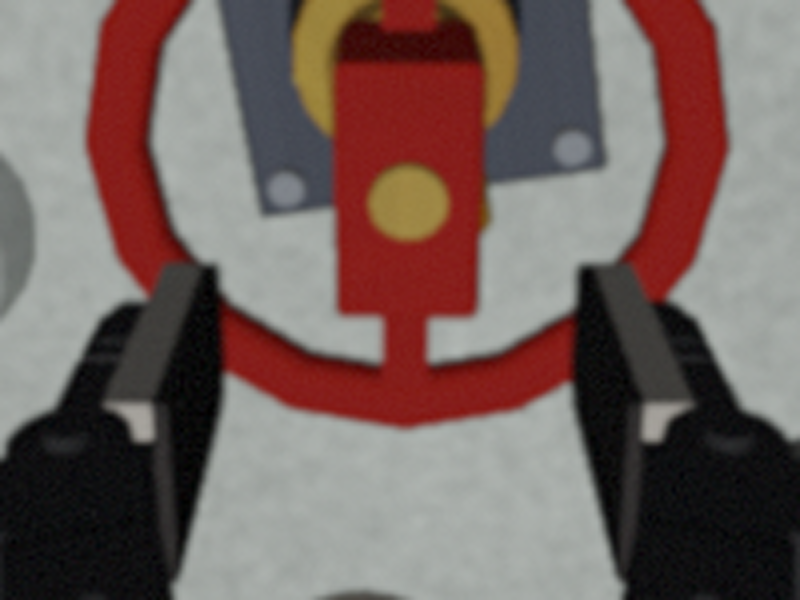

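```bash
cat > m2.py <<'E'
from h import *
d=np.load('pics/w2.npz');W=(d['K'],float(d['k']),d['p'],d['M'])
d1=np.load('pics/w1.npz');W1=(d1['K'],float(d1['k']),d1['p'],d1['M'])
w=lambda x,y:((x+.5)/4-.5+220,(y+.5)/4-.5+180)
w1=lambda x,y:((x+.5)/4.8-.5+250,(y+.5)/4.8-.5+130)
print(tri([(W,*w(408.5,203)),(W1,*w1(331,358))]))
for z in (.141,.144,.147):
  c=np.array([atz(W,*w(*a),z) for a in [(335,64),(485,64),(477,315),(338,312)]])
  L=(c[0]+c[1]-c[2]-c[3])/2; B=(c[0]+c[3]-c[1]-c[2])/2
  print(z,c.mean(0),atz(W,*w(408.5,203),z),'len',np.linalg.norm(L),'wid',np.linalg.norm(B),'ang',np.arctan2(-L[1],-L[0]),np.arctan2(B[1],B[0]))
  s=[atz(W,*w(*a),z-.026) for a in [(89,140),(727,140)]];print('rim d',np.linalg.norm(s[1]-s[0]))
st=ctrl.state();print(st['clock'],st['eef_pos'])
E
python3 m2.py
```

```text
(array([0.61743457, 0.0030536 , 0.14774976]), [np.float64(4.636079345233778e-06), np.float64(4.636079345277734e-06)])
0.141 [0.6177841  0.00407833 0.141     ] [0.61851897 0.0056151  0.141     ] len 0.043200308734525426 wid 0.02327597774191889 ang 1.137940256456087 -0.43860714628199965
rim d 0.11690592741610467
0.144 [0.617313   0.00296735 0.144     ] [0.61803522 0.00447766 0.144     ] len 0.04245647412550289 wid 0.022875205656939752 ang 1.1379402564560883 -0.4386071462820008
rim d 0.11515438365416913
0.147 [0.6168419  0.00185637 0.147     ] [0.61755147 0.00334022 0.147     ] len 0.041712639516480375 wid 0.022474433571960745 ang 1.1379402564560883 -0.43860714628199776
rim d 0.1134028398922336
2.4167 [0.62242755 0.00868408 0.19517575]
```

send_rows(
  targets=[-4,-4,0,0,-4,-4,0,0,-4,-4,0,0,-4,-4,0,0],
)

```text
clock: 2.75
eef_pos: [0.6186, 0.0045, 0.1961]
orientation: [0.002, 0.212, 0.977, 0.001]
force: [-0.4, -0.0, 0.2]
gripper_width: 0.551
```

```bash
python3 look.py w3;python3 -c "
from h import *
s=ctrl.state();print(s['clock'],s['eef_pos'],s['force'],s['torque'])"
```

```text
clk 2.75 tcp [0.6186 0.0045 0.1961] yaw 2.7146 z [ 0.004  0.001 -1.   ] q [ 0.269  0.416 -0.093 -0.    -1.057 -0.696] F [-0.4  -0.03  0.21] M [-0.023 -0.037 -0.004] w 0.551
2.8 [0.61856144 0.00458498 0.19583422] [0.37174792 0.28332526 0.24453624] [0.01445237 0.01400629 0.02017309]
```

send_rows(
  targets=[0,0,-14,0,-0.5,-0.5,-28,-0.005,-0.5,-0.5,-42,-0.005,-0.5,-0.5,-53,-0.005,-0.5,-0.5,-53,-0.005,-0.5,-0.5,-53,-0.005],
)

```text
clock: 3.3
eef_pos: [0.618, 0.004, 0.1425]
orientation: [0.001, 0.214, 0.977, 0.001]
force: [-0.8, 0.3, 0.5]
gripper_width: 0.554
```

```bash
python3 look.py w4;python3 - <<'E'
import cv2
t=cv2.imread('pics/w4.png')
cv2.imwrite('pics/w4c.png',cv2.resize(t[200:400,200:440],None,fx=3,fy=3,interpolation=cv2.INTER_CUBIC))
E
```

```text
clk 3.3 tcp [0.618  0.004  0.1425] yaw 2.7099 z [ 0.003  0.001 -1.   ] q [ 0.268  0.467 -0.158  0.    -0.943 -0.7  ] F [-0.77  0.34  0.55] M [ 0.022 -0.036  0.028] w 0.554
```

View pics/w4c.png

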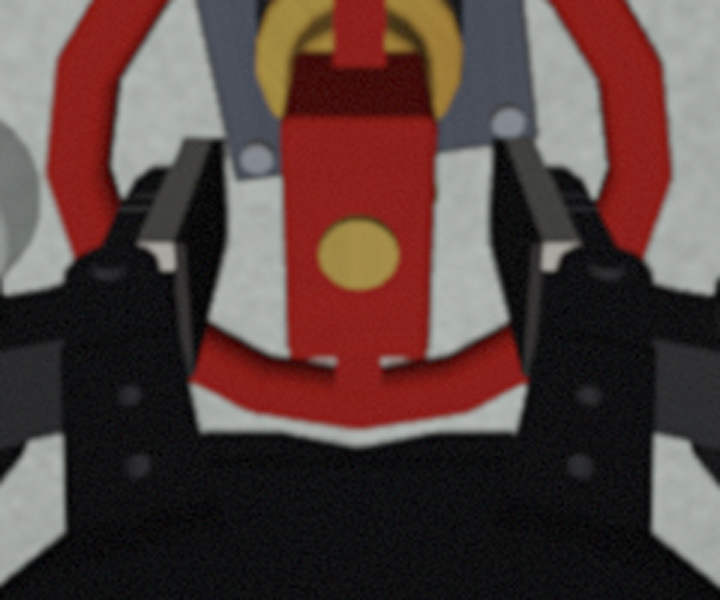

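```bash
python3 - <<'E'
from h import *
def C(n):
    d=np.load(f'pics/{n}.npz');return (d['K'],float(d['k']),d['p'],d['M'])
w=lambda x,y:((x+.5)/3-.5+200,(y+.5)/3-.5+200)
tcp=np.array([.618,.004]);ty=np.array([np.sin(2.71),-np.cos(2.71)]);tx=np.array([np.cos(2.71),np.sin(2.71)])
for z in (.141,.144,.147):
  x=atz(C('w4'),*w(359,254),z); c=np.mean([atz(C('w4'),*w(*a),z) for a in [(282,117),(435,117),(427,360),(289,357)]],0)
  print(z,x,'rel tool x,y',(x[:2]-tcp)@tx,(x[:2]-tcp)@ty,'corner-mean',(c[:2]-tcp)@ty)
w1=lambda x,y:((x+.5)/4.8-.5+250,(y+.5)/4.8-.5+130)
w2=lambda x,y:((x+.5)/4-.5+220,(y+.5)/4-.5+180)
print(tri([(C('w1'),*w1(331,358)),(C('w4'),*w(359,254))]),tri([(C('w1'),*w1(331,358)),(C('w2'),*w2(408.5,203)),(C('w4'),*w(359,254))]))
E
```

```text
0.141 [0.61903851 0.00673147 0.141     ] rel tool x,y 0.00019934181227211972 0.002915424322021986 corner-mean 0.0011059671712848709
0.144 [0.61822837 0.00497775 0.144     ] rel tool x,y 0.00020158387457750362 0.00098361946208568 corner-mean -0.0007815202140977821
0.147 [0.61741822 0.00322403 0.147     ] rel tool x,y 0.00020382593688289338 -0.0009481853978506132 corner-mean -0.002669007599480443
(array([0.61751992, 0.00336118, 0.14673562]), [np.float64(3.490308639869892e-05), np.float64(3.4903086398726614e-05)]) (array([0.61755473, 0.00341087, 0.14668089]), [np.float64(4.896388307069094e-05), np.float64(6.511849881511901e-05), np.float64(4.8987452388866904e-05)])
```

send_rows(
  targets=[0,0,0,0,0,0,0,0,0,0,0,0,0,0,0,0,0,0,0,0,0,0,0,0],
  jaw=0,
  grip_force=40,
)

```text
clock: 3.85
eef_pos: [0.6188, 0.0043, 0.1439]
orientation: [0.003, 0.214, 0.977, 0.001]
force: [-1.3, 0.7, 2.3]
gripper_width: 0.271
```

```bash
cat > s.py <<'E'
from h import *
st=ctrl.state()
q=st['orientation'];Rt=R.from_quat([q[1],q[2],q[3],q[0]]).as_matrix()
print('clk',round(st['clock'],2),'tcp',st['eef_pos'].round(4),'yaw',np.arctan2(Rt[1,0],Rt[0,0]).round(4),'j6',st['joint_pos'][5].round(3),'F',st['force'].round(2),'M',st['torque'].round(3),'w',round(st['gripper_width'],3))
E
python3 s.py
```

```text
clk 3.85 tcp [0.6188 0.0043 0.1439] yaw 2.7102 j6 -0.7 F [-1.34  0.7   2.31] M [ 0.407  0.248 -0.01 ] w 0.271
```

send_rows(
  targets=[0,0,0.3,0.05,0,0,0.6,0.1,0,0,0.9,0.15,0,0,1.1,0.2,0,0,1.4,0.25,0,0,1.7,0.3,0,0,2.0,0.35,0,0,2.3,0.4,0,0,2.3,0.4,0,0,2.3,0.4],
)

```text
clock: 4.68
eef_pos: [0.6186, 0.0043, 0.1463]
orientation: [0.002, 0.016, 1.0, 0.002]
force: [-1.7, 1.3, 1.6]
gripper_width: 0.269
```

```bash
python3 s.py
```

```text
clk 4.68 tcp [0.6186 0.0043 0.1463] yaw 3.1088 j6 -0.299 F [-1.74  1.29  1.64] M [ 0.402  0.492 -0.041] w 0.269
```

send_rows(
  targets=[0,0,0.4,0.07,0,0,0.8,0.14,0,0,1.2,0.21,0,0,1.6,0.28,0,0,2.0,0.35,0,0,2.4,0.42,0,0,2.8,0.49,0,0,3.2,0.56,0,0,3.6,0.63,0,0,4.0,0.7,0,0,4.6,0.8,0,0,4.6,0.8,0,0,4.6,0.8],
)

```text
clock: 5.77
eef_pos: [0.6182, 0.0042, 0.1508]
orientation: [0.001, -0.373, 0.928, 0.002]
force: [-2.7, 1.1, 2.2]
gripper_width: 0.27
```

```bash
python3 s.py
```

```text
clk 5.77 tcp [0.6182 0.0042 0.1508] yaw -2.3774 j6 0.502 F [-2.72  1.06  2.19] M [0.249 0.683 0.011] w 0.27
```

send_rows(
  targets=[0,0,0,0,0,0,0,0,0,0,0,0,0,0,0,0,0,0,0,0,0,0,15,0,0,0,30,0,0,0,45,0,0,0,45,-0.12,0,0,45,-0.24,0,0,45,-0.36,0,0,45,-0.48,0,0,45,-0.6,0,0,45,-0.72,0,0,45,-0.84,0,0,45,-0.96,0,0,45,-1.08,0,0,45,-1.2,0,0,45,-1.32,0,0,45,-1.44],
  jaw=0.55,
)

```text
clock: 7.43
eef_pos: [0.6183, 0.0042, 0.1958]
orientation: [0.002, 0.334, 0.942, 0.001]
force: [-0.4, 0.1, -0.4]
gripper_width: 0.549
```

send_rows(
  targets=[0,0,0,-0.12,0,0,0,-0.24,0,0,0,-0.36,0,0,0,-0.48,0,0,0,-0.6,0,0,0,-0.72,0,0,0,-0.84,0,0,0,-0.96,0,0,0,-1.08,0,0,0,-1.2,0,0,0,-1.32,0,0,0,-1.44,0,0,0,-1.56,0,0,0,-1.68,0,0,0,-1.7,0,0,0,-1.7],
)

```text
clock: 8.77
eef_pos: [0.6184, 0.0042, 0.1957]
orientation: [0.003, 0.928, 0.372, -0.001]
force: [0.2, -0.4, 0.2]
gripper_width: 0.552
```

```bash
python3 look.py w5;python3 - <<'E'
import cv2
t=cv2.imread('pics/w5.png')
cv2.imwrite('pics/w5c.png',cv2.resize(t[180:330,220:420],None,fx=4,fy=4,interpolation=cv2.INTER_CUBIC))
E
```

```text
clk 8.77 tcp [0.6184 0.0042 0.1957] yaw 0.7613 z [ 0.    -0.005 -1.   ] q [ 0.271  0.417 -0.094  0.006 -1.061 -2.654] F [ 0.2  -0.44  0.2 ] M [-0.012  0.035  0.004] w 0.552
```

View pics/w5c.png

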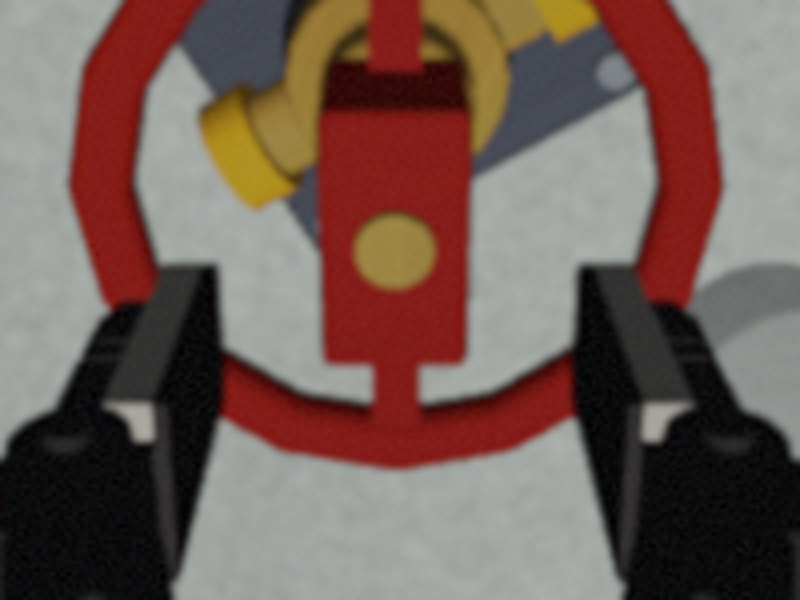

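```bash
python3 - <<'E'
from h import *
def C(n,dz=0):
    d=np.load(f'pics/{n}.npz');return (d['K'],float(d['k']),d['p']+np.array([0,0,dz]),d['M'])
w1=lambda x,y:((x+.5)/4.8-.5+250,(y+.5)/4.8-.5+130)
w2=lambda x,y:((x+.5)/4-.5+220,(y+.5)/4-.5+180)
w4=lambda x,y:((x+.5)/3-.5+200,(y+.5)/3-.5+200)
d=.00685
x=tri([(C('w1',d),*w1(331,358)),(C('w2',d),*w2(408.5,203)),(C('w4',d),*w4(359,254)),(C('w5'),*w2(395,251))]);print(x)
x=x[0]
c=np.mean([atz(C('w5'),*w2(*a),x[2]) for a in [(320,110),(471,110),(465,362),(326,362)]],0);print('corner mean',c)
yaw=.7613
for p in (x,c):
  r=(p-np.array([.6184,.0042,0]))[:2];print('tool x,y',r@[np.cos(yaw),np.sin(yaw)],r@[np.sin(yaw),-np.cos(yaw)])
E
```

```text
(array([0.61757815, 0.00338189, 0.15362546]), [np.float64(5.624036091273234e-05), np.float64(4.1258296713813184e-05), np.float64(9.642849237308702e-05), np.float64(0.0001196092898335061)])
corner mean [0.61657135 0.00468178 0.15362546]
tool x,y -0.0011593478304589286 2.5298212178348717e-05
tool x,y -0.000991466783835196 -0.0016102980470920488
```

send_rows(
  targets=[-0.4,-0.3,-12,0,-0.4,-0.3,-24,0,-0.4,-0.3,-36,0,-0.4,-0.3,-45,0,-0.4,-0.3,-45,0,-0.4,-0.3,-45,0],
)

```text
clock: 9.32
eef_pos: [0.6179, 0.0038, 0.1504]
orientation: [0.003, 0.928, 0.372, -0.001]
force: [0.6, -0.7, 0.2]
gripper_width: 0.553
```

send_rows(
  targets=[0,0,0,0,0,0,0,0,0,0,0,0,0,0,0,0,0,0,0,0,0,0,0,0],
  jaw=0,
  grip_force=40,
)

```text
clock: 9.82
eef_pos: [0.6183, 0.0038, 0.151]
orientation: [0.003, 0.928, 0.372, -0.001]
force: [0.4, -0.9, 1.3]
gripper_width: 0.272
```

```bash
python3 s.py
```

```text
clk 9.82 tcp [0.6183 0.0038 0.151 ] yaw 0.7631 j6 -2.653 F [ 0.42 -0.9   1.33] M [ 0.019 -0.104  0.004] w 0.272
```

send_rows(
  targets=[0,0,0.4,0.07,0,0,0.8,0.14,0,0,1.2,0.21,0,0,1.6,0.28,0,0,2.0,0.35,0,0,2.4,0.42,0,0,2.8,0.49,0,0,3.2,0.56,0,0,3.6,0.63,0,0,4.0,0.7,0,0,4.0,0.7],
)

```text
clock: 10.73
eef_pos: [0.6183, 0.0038, 0.1552]
orientation: [0.003, 0.744, 0.668, 0.0]
force: [-0.8, -0.1, 0.9]
gripper_width: 0.269
```

```bash
python3 s.py
```

```text
clk 10.73 tcp [0.6183 0.0038 0.1552] yaw 1.4639 j6 -1.951 F [-0.78 -0.11  0.85] M [ 0.124  0.121 -0.068] w 0.269
```

send_rows(
  targets=[0,0,0.4,0.07,0,0,0.8,0.14,0,0,1.2,0.21,0,0,1.6,0.28,0,0,2.0,0.35,0,0,2.4,0.42,0,0,2.8,0.49,0,0,3.2,0.56,0,0,3.7,0.65,0,0,3.7,0.65],
)

```text
clock: 11.57
eef_pos: [0.6182, 0.0039, 0.159]
orientation: [0.002, 0.492, 0.871, 0.001]
force: [-0.7, 0.2, -0.4]
gripper_width: 0.271
```

```bash
python3 s.py
```

```text
clk 11.57 tcp [0.6182 0.0039 0.159 ] yaw 2.1136 j6 -1.298 F [-0.69  0.18 -0.4 ] M [ 0.128  0.168 -0.045] w 0.271
```

send_rows(
  targets=[0,0,0.3,0.05,0,0,0.6,0.1,0,0,0.9,0.16,0,0,0.9,0.16],
)

```text
clock: 11.9
eef_pos: [0.6182, 0.004, 0.1599]
orientation: [0.002, 0.422, 0.907, 0.002]
force: [0.6, 0.1, 0.7]
gripper_width: 0.27
```

```bash
python3 s.py
```

```text
clk 11.9 tcp [0.6182 0.004  0.1599] yaw 2.2713 j6 -1.139 F [0.58 0.08 0.67] M [ 0.084  0.114 -0.093] w 0.27
```

send_rows(
  targets=[0,0,0.1,0.02,0,0,0.2,0.04,0,0,0.2,0.04],
)

```text
clock: 12.15
eef_pos: [0.6181, 0.004, 0.1601]
orientation: [0.002, 0.404, 0.915, 0.002]
force: [-0.6, 0.4, 1.0]
gripper_width: 0.27
```

```bash
python3 s.py
```

```text
clk 12.15 tcp [0.6181 0.004  0.1601] yaw 2.3106 j6 -1.099 F [-0.6   0.43  0.98] M [ 0.119  0.137 -0.116] w 0.27
```

send_rows(
  targets=[0,0,0.1,0.02,0,0,0.2,0.04,0,0,0.2,0.04],
)

```text
clock: 12.4
eef_pos: [0.6182, 0.004, 0.1603]
orientation: [0.002, 0.385, 0.923, 0.002]
force: [0.6, 0.2, 1.2]
gripper_width: 0.265
```

```bash
python3 s.py
```

```text
clk 12.4 tcp [0.6182 0.004  0.1603] yaw 2.3514 j6 -1.058 F [0.59 0.22 1.18] M [ 0.086  0.106 -0.158] w 0.265
```

send_rows(
  targets=[0,0,0.1,0.02,0,0,0.2,0.04,0,0,0.2,0.04],
)

```text
clock: 12.65
eef_pos: [0.6182, 0.004, 0.1605]
orientation: [0.002, 0.366, 0.931, 0.002]
force: [0.2, 0.2, 0.5]
gripper_width: 0.275
```

```bash
python3 s.py
```

```text
clk 12.65 tcp [0.6182 0.004  0.1605] yaw 2.3925 j6 -1.017 F [0.19 0.23 0.53] M [ 0.118  0.158 -0.131] w 0.275
```

send_rows(
  targets=[0,0,0.1,0.02,0,0,0.2,0.04,0,0,0.2,0.04],
)

```text
clock: 12.9
eef_pos: [0.6181, 0.0039, 0.1607]
orientation: [0.002, 0.347, 0.938, 0.002]
force: [-0.1, 0.1, 0.5]
gripper_width: 0.27
```

```bash
python3 s.py
```

```text
clk 12.9 tcp [0.6181 0.0039 0.1607] yaw 2.4336 j6 -0.975 F [-0.11  0.1   0.49] M [ 0.102  0.119 -0.12 ] w 0.27
```

send_rows(
  targets=[0,0,0.1,0.02,0,0,0.2,0.04,0,0,0.2,0.04],
)

```text
clock: 13.15
eef_pos: [0.6181, 0.004, 0.161]
orientation: [0.002, 0.327, 0.945, 0.002]
force: [0.5, 0.1, 1.2]
gripper_width: 0.272
```

```bash
python3 s.py
```

```text
clk 13.15 tcp [0.6181 0.004  0.161 ] yaw 2.4749 j6 -0.934 F [0.47 0.08 1.24] M [ 0.092  0.175 -0.163] w 0.272
```

send_rows(
  targets=[0,0,0.1,0.02,0,0,0.2,0.04,0,0,0.2,0.04],
)

```text
clock: 13.4
eef_pos: [0.6181, 0.0039, 0.1612]
orientation: [0.002, 0.308, 0.951, 0.002]
force: [-0.1, -0.5, 0.8]
gripper_width: 0.274
```

```bash
python3 s.py
```

```text
clk 13.4 tcp [0.6181 0.0039 0.1612] yaw 2.5161 j6 -0.893 F [-0.15 -0.51  0.84] M [ 0.111  0.165 -0.101] w 0.274
```

send_rows(
  targets=[0,0,0.1,0.02,0,0,0.2,0.04,0,0,0.2,0.04],
)

```text
clock: 13.65
eef_pos: [0.6181, 0.004, 0.1614]
orientation: [0.002, 0.288, 0.958, 0.002]
force: [-0.7, -0.1, 1.1]
gripper_width: 0.27
```

```bash
python3 s.py
```

```text
clk 13.65 tcp [0.6181 0.004  0.1614] yaw 2.5574 j6 -0.851 F [-0.67 -0.06  1.15] M [ 0.044  0.172 -0.115] w 0.27
```

send_rows(
  targets=[0,0,0.1,0.02,0,0,0.2,0.04,0,0,0.2,0.04],
)

```text
clock: 13.9
eef_pos: [0.6181, 0.004, 0.1617]
orientation: [0.002, 0.268, 0.963, 0.002]
force: [-0.7, 0.4, 0.5]
gripper_width: 0.271
```

```bash
python3 s.py
```

```text
clk 13.9 tcp [0.6181 0.004  0.1617] yaw 2.5986 j6 -0.81 F [-0.74  0.38  0.46] M [ 0.076  0.183 -0.08 ] w 0.271
```

Total is now 3.03 rad.

send_rows(
  targets=[0,0,0.1,0.02,0,0,0.2,0.04,0,0,0.2,0.04],
)

```text
clock: 14.15
eef_pos: [0.6181, 0.004, 0.1619]
orientation: [0.002, 0.248, 0.969, 0.002]
force: [-0.4, 0.8, 0.6]
gripper_width: 0.271
```

```bash
python3 s.py
```

```text
clk 14.15 tcp [0.6181 0.004  0.1619] yaw 2.6399 j6 -0.768 F [-0.44  0.8   0.59] M [ 0.063  0.225 -0.107] w 0.271
```

send_rows(
  targets=[0,0,0.1,0.02,0,0,0.2,0.04,0,0,0.2,0.04],
)

```text
clock: 14.4
eef_pos: [0.6181, 0.004, 0.1621]
orientation: [0.002, 0.228, 0.974, 0.002]
force: [0.0, 0.9, 1.5]
gripper_width: 0.27
```

```bash
python3 s.py
```

```text
clk 14.4 tcp [0.6181 0.004  0.1621] yaw 2.6811 j6 -0.727 F [0.02 0.88 1.5 ] M [ 0.141  0.143 -0.074] w 0.27
```

send_rows(
  targets=[0,0,0.1,0.02,0,0,0.2,0.04,0,0,0.2,0.04],
)

```text
clock: 14.65
eef_pos: [0.6181, 0.004, 0.1623]
orientation: [0.002, 0.208, 0.978, 0.002]
force: [-0.5, 0.3, 1.4]
gripper_width: 0.268
```

```bash
python3 s.py
```

```text
clk 14.65 tcp [0.6181 0.004  0.1623] yaw 2.7223 j6 -0.685 F [-0.48  0.34  1.4 ] M [-0.004  0.171 -0.094] w 0.268
```

send_rows(
  targets=[0,0,0.1,0.02,0,0,0.2,0.04,0,0,0.2,0.04],
)

```text
clock: 14.9
eef_pos: [0.6181, 0.004, 0.1626]
orientation: [0.002, 0.188, 0.982, 0.002]
force: [-0.7, 0.1, 0.5]
gripper_width: 0.269
```

```bash
python3 s.py
```

```text
clk 14.9 tcp [0.6181 0.004  0.1626] yaw 2.7636 j6 -0.644 F [-0.66  0.1   0.53] M [ 0.09   0.236 -0.128] w 0.269
```

send_rows(
  targets=[0,0,0.1,0.02,0,0,0.2,0.04,0,0,0.2,0.04],
)

```text
clock: 15.15
eef_pos: [0.6181, 0.004, 0.1628]
orientation: [0.002, 0.168, 0.986, 0.002]
force: [-0.7, 0.4, 1.3]
gripper_width: 0.271
```

```bash
python3 s.py
```

```text
clk 15.15 tcp [0.6181 0.004  0.1628] yaw 2.8048 j6 -0.602 F [-0.73  0.38  1.29] M [ 0.042  0.232 -0.113] w 0.271
```

send_rows(
  targets=[0,0,0.1,0.02,0,0,0.2,0.04,0,0,0.2,0.04],
)

```text
clock: 15.4
eef_pos: [0.6181, 0.0039, 0.163]
orientation: [0.002, 0.147, 0.989, 0.002]
force: [-1.6, -0.8, 0.9]
gripper_width: 0.271
```

```bash
python3 s.py
```

```text
clk 15.4 tcp [0.6181 0.0039 0.163 ] yaw 2.8461 j6 -0.561 F [-1.62 -0.77  0.86] M [ 0.097  0.193 -0.06 ] w 0.271
```

send_rows(
  targets=[0,0,0.1,0.02,0,0,0.2,0.04,0,0,0.2,0.04],
)

```text
clock: 15.65
eef_pos: [0.6181, 0.0039, 0.1633]
orientation: [0.002, 0.127, 0.992, 0.002]
force: [-0.2, 0.8, 1.4]
gripper_width: 0.269
```

```bash
python3 s.py
```

```text
clk 15.65 tcp [0.6181 0.0039 0.1633] yaw 2.8873 j6 -0.519 F [-0.18  0.79  1.44] M [ 0.051  0.205 -0.104] w 0.269
```

send_rows(
  targets=[0,0,0.1,0.02,0,0,0.2,0.04,0,0,0.2,0.04],
)

```text
clock: 15.9
eef_pos: [0.6181, 0.0039, 0.1635]
orientation: [0.002, 0.106, 0.994, 0.002]
force: [-0.8, 1.2, 1.8]
gripper_width: 0.269
```

```bash
python3 s.py
```

```text
clk 15.9 tcp [0.6181 0.0039 0.1635] yaw 2.9285 j6 -0.478 F [-0.77  1.23  1.78] M [ 0.102  0.208 -0.086] w 0.269
```

send_rows(
  targets=[0,0,0.1,0.02,0,0,0.2,0.04,0,0,0.2,0.04],
)

```text
clock: 16.15
eef_pos: [0.6181, 0.0039, 0.1637]
orientation: [0.002, 0.086, 0.996, 0.002]
force: [-1.2, -0.4, 1.6]
gripper_width: 0.275
```

```bash
python3 s.py
```

```text
clk 16.15 tcp [0.6181 0.0039 0.1637] yaw 2.9697 j6 -0.437 F [-1.16 -0.44  1.59] M [ 0.085  0.264 -0.136] w 0.275
```

send_rows(
  targets=[0,0,0.1,0.02,0,0,0.2,0.04,0,0,0.2,0.04],
)

```text
clock: 16.4
eef_pos: [0.6181, 0.0039, 0.1639]
orientation: [0.001, 0.065, 0.998, 0.002]
force: [-0.6, 0.3, 2.6]
gripper_width: 0.271
```

```bash
python3 s.py
```

```text
clk 16.4 tcp [0.6181 0.0039 0.1639] yaw 3.011 j6 -0.395 F [-0.64  0.29  2.57] M [ 0.049  0.251 -0.056] w 0.271
```

send_rows(
  targets=[0,0,0.2,0.02,0,0,0.4,0.04,0,0,0.4,0.04],
)

```text
clock: 16.65
eef_pos: [0.6181, 0.0039, 0.1643]
orientation: [0.001, 0.045, 0.999, 0.002]
force: [-1.3, 0.3, 1.5]
gripper_width: 0.27
```

```bash
python3 s.py
```

```text
clk 16.65 tcp [0.6181 0.0039 0.1643] yaw 3.0523 j6 -0.354 F [-1.34  0.27  1.47] M [ 0.116  0.253 -0.074] w 0.27
```

send_rows(
  targets=[0,0,0.1,0.02,0,0,0.3,0.04,0,0,0.3,0.04],
)

```text
clock: 16.9
eef_pos: [0.6181, 0.0039, 0.1646]
orientation: [0.001, 0.024, 1.0, 0.002]
force: [0.3, 0.1, 1.6]
gripper_width: 0.272
```

```bash
python3 s.py
```

```text
clk 16.9 tcp [0.6181 0.0039 0.1646] yaw 3.0934 j6 -0.312 F [0.27 0.12 1.56] M [ 0.07   0.238 -0.077] w 0.272
```

send_rows(
  targets=[0,0,0.1,0.02,0,0,0.2,0.04,0,0,0.2,0.04],
)

```text
clock: 17.15
eef_pos: [0.618, 0.0039, 0.1648]
orientation: [0.001, 0.003, 1.0, 0.002]
force: [-0.4, -0.4, 1.1]
gripper_width: 0.271
```

```bash
python3 s.py
```

```text
clk 17.15 tcp [0.618  0.0039 0.1648] yaw 3.1347 j6 -0.271 F [-0.42 -0.35  1.14] M [ 0.051  0.299 -0.069] w 0.271
```

send_rows(
  targets=[0,0,0.1,0.02,0,0,0.2,0.04,0,0,0.2,0.04],
)

```text
clock: 17.4
eef_pos: [0.618, 0.0039, 0.165]
orientation: [0.001, -0.017, 1.0, 0.002]
force: [-0.1, -0.2, 1.2]
gripper_width: 0.269
```

```bash
python3 s.py
```

```text
clk 17.4 tcp [0.618  0.0039 0.165 ] yaw -3.1076 j6 -0.23 F [-0.08 -0.21  1.17] M [ 0.126  0.209 -0.214] w 0.269
```

send_rows(
  targets=[0,0,0,0.01,0,0,0,0.01],
)

```text
clock: 17.57
eef_pos: [0.618, 0.0039, 0.1649]
orientation: [0.001, -0.022, 1.0, 0.002]
force: [-0.4, 0.8, 0.7]
gripper_width: 0.27
```

```bash
python3 s.py
```

```text
clk 17.57 tcp [0.618  0.0039 0.1649] yaw -3.0975 j6 -0.219 F [-0.36  0.84  0.71] M [ 0.082  0.202 -0.369] w 0.27
```

send_rows(
  targets=[0,0,0,0.005,0,0,0,0.005,0,0,0,0.005],
)

```text
clock: 17.82
eef_pos: [0.618, 0.0039, 0.165]
orientation: [0.001, -0.024, 1.0, 0.002]
force: [-1.3, -0.2, 1.2]
gripper_width: 0.269
```

```bash
python3 s.py
```

```text
clk 17.82 tcp [0.618  0.0039 0.165 ] yaw -3.0928 j6 -0.215 F [-1.34 -0.19  1.21] M [ 0.052  0.195 -0.326] w 0.269
```

The stop is felt: 0.33–0.37 Nm held for 0.4 s. Turning back a quarter turn and sinking with the wheel.

send_rows(
  targets=[0,0,0,-0.04,0,0,-0.3,-0.1,0,0,-0.7,-0.17,0,0,-1.1,-0.24,0,0,-1.5,-0.31,0,0,-1.9,-0.38,0,0,-2.3,-0.45,0,0,-2.7,-0.52,0,0,-3.1,-0.59,0,0,-3.5,-0.66,0,0,-3.9,-0.73,0,0,-4.3,-0.8,0,0,-4.3,-0.8],
)

```text
clock: 18.9
eef_pos: [0.6181, 0.0039, 0.1606]
orientation: [0.002, 0.367, 0.93, 0.002]
force: [-0.1, -0.1, 0.4]
gripper_width: 0.271
```

```bash
python3 s.py
```

```text
clk 18.9 tcp [0.6181 0.0039 0.1606] yaw 2.3905 j6 -1.019 F [-0.1  -0.06  0.36] M [0.08  0.164 0.027] w 0.271
```

send_rows(
  targets=[0,0,-0.4,-0.07,0,0,-0.8,-0.14,0,0,-1.2,-0.21,0,0,-1.6,-0.28,0,0,-2.0,-0.35,0,0,-2.4,-0.42,0,0,-2.8,-0.49,0,0,-3.2,-0.56,0,0,-3.6,-0.63,0,0,-4.0,-0.7,0,0,-4.6,-0.8,0,0,-4.6,-0.8,0,0,-4.6,-0.8],
)

```text
clock: 19.98
eef_pos: [0.6183, 0.0039, 0.1561]
orientation: [0.003, 0.699, 0.715, 0.001]
force: [0.4, -0.3, 0.6]
gripper_width: 0.268
```

```bash
python3 s.py
```

```text
clk 19.98 tcp [0.6183 0.0039 0.1561] yaw 1.5944 j6 -1.82 F [ 0.37 -0.34  0.58] M [ 0.059  0.051 -0.018] w 0.268
```

send_rows(
  targets=[0,0,0,0,0,0,0,0,0,0,0,0,0,0,0,0,0,0,0,0,0,0,0,0,0,0,12,0,0,0,30,0,0,0,45,0,0,0,60,0,0,0,60,0,0,0,60,0],
  jaw=0.55,
)

```text
clock: 20.98
eef_pos: [0.6185, 0.0041, 0.2167]
orientation: [0.003, 0.699, 0.715, 0.002]
force: [-0.6, -0.9, 0.8]
gripper_width: 0.55
```

```bash
python3 look.py w6; python3 - <<'E'
from h import *
f=ctrl.grab_frame('scene');cv2.imwrite('pics/s6.png',f)
E
```

```text
clk 20.98 tcp [0.6185 0.0041 0.2167] yaw 1.5944 z [ 0.007 -0.002 -1.   ] q [ 0.27   0.397 -0.069  0.004 -1.098 -1.819] F [-0.57 -0.89  0.79] M [ 0.06   0.018 -0.019] w 0.55
```

View pics/w6.png

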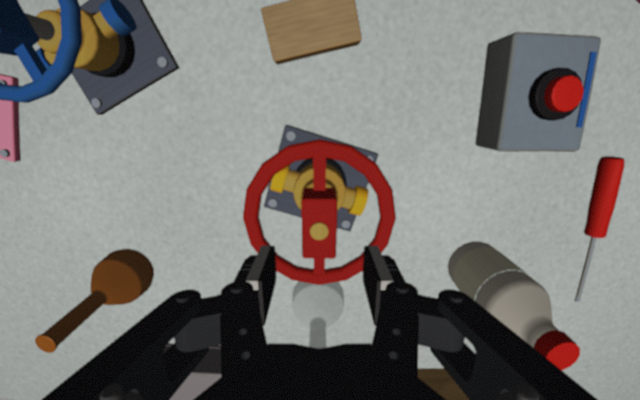

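The wheel is released and upright: its dot is at (319,231) and its spoke still lines up with the tool. The ignition button is at (566,92) on the grey box. Next I'll measure both.

```bash
python3 - <<'E'
from h import *
def C(n,dz=0):
    d=np.load(f'pics/{n}.npz');return (d['K'],float(d['k']),d['p']+np.array([0,0,dz]),d['M'])
T=cal('top');S=cal('scene')
g=lambda x,y,s,x0,y0:((x+.5)/s-.5+x0,(y+.5)/s-.5+y0)
t=cv2.imread('pics/w6.png')
cv2.imwrite('pics/w6c.png',cv2.resize(t[20:170,460:660],None,fx=4,fy=4,interpolation=cv2.INTER_CUBIC))
print(tri([(T,*g(201,228,8,215,175)),(S,*g(188,142,4,360,240)),(C('w6'),566,92)]))
for z in (.153,.157,.160): print(z,atz(C('w6'),319,231,z))
E
```

```text
(array([0.51609344, 0.22418957, 0.06966264]), [np.float64(0.001040147162571508), np.float64(0.0005779703588562399), np.float64(0.0008195350245128239)])
0.153 [0.61984619 0.00352179 0.153     ]
0.157 [0.61816152 0.00348937 0.157     ]
0.16 [0.61689801 0.00346506 0.16      ]
```

View pics/w6c.png

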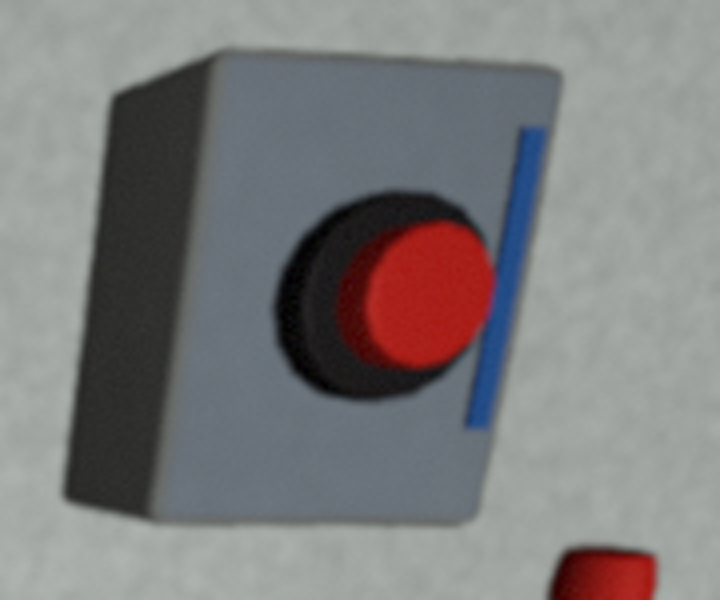

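send_rows(
  targets=[-10,22,0,0,-22,47,0,0,-35,75,0,0,-48,103,0,0,-61,131,0,0,-74,159,0,0,-87,187,0,0,-97,209,0,0,-102,220,0,0,-102,220,0,0,-102,220,-30,0,-102,220,-60,0,-102,220,-85,0,-102,220,-85,0,-102,220,-85,0],
  jaw=0,
  grip_force=40,
)

```text
clock: 22.33
eef_pos: [0.5154, 0.2225, 0.1287]
orientation: [0.002, 0.699, 0.715, -0.002]
force: [1.2, 1.2, 0.4]
gripper_width: -0.001
```

```bash
python3 look.py w7
```

```text
clk 22.33 tcp [0.5154 0.2225 0.1287] yaw 1.5934 z [ 0.    -0.006 -1.   ] q [ 0.698  0.4   -0.317  0.006 -0.857 -2.251] F [1.18 1.2  0.36] M [ 0.035 -0.126 -0.006] w -0.001
```

View pics/w7.png

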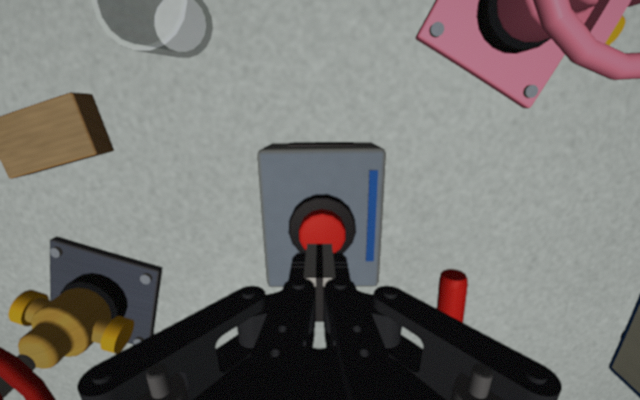

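```bash
python3 - <<'E'
from h import *
def C(n):
    d=np.load(f'pics/{n}.npz');return (d['K'],float(d['k']),d['p'],d['M'])
for z in (.066,.07,.074): print(z,atz(C('w7'),322,233,z))
T=cal('top');S=cal('scene')
g=lambda x,y,s,x0,y0:((x+.5)/s-.5+x0,(y+.5)/s-.5+y0)
print(tri([(T,*g(201,228,8,215,175)),(S,*g(188,142,4,360,240)),(C('w6'),566,92),(C('w7'),322,233)]))
E
python3 s.py
```

```text
0.066 [0.51736685 0.22380113 0.066     ]
0.07 [0.5156819  0.22373982 0.07      ]
0.074 [0.51399695 0.22367852 0.074     ]
(array([0.5160313 , 0.22407134, 0.06961792]), [np.float64(0.001179617734930076), np.float64(0.0004912106363969307), np.float64(0.0007114911474304125), np.float64(0.0003681303870537597)])
clk 22.38 tcp [0.5164 0.2234 0.1304] yaw 1.5939 j6 -2.251 F [0.93 0.2  0.71] M [0.009 0.014 0.007] w -0.005
```

send_rows(
  targets=[0,0,-12,0,0,0,-24,0,0,0,-33,0,0,0,-33,0,0,0,-33,0],
)

```text
clock: 22.8
eef_pos: [0.517, 0.2235, 0.0982]
orientation: [0.003, 0.699, 0.715, 0.001]
force: [0.4, 0.6, -0.1]
gripper_width: 0.001
```

```bash
python3 s.py
```

```text
clk 22.8 tcp [0.517  0.2235 0.0982] yaw 1.5939 j6 -2.251 F [ 0.43  0.59 -0.14] M [-0.01   0.007 -0.004] w 0.001
```

send_rows(
  targets=[0,0,-2,0,0,0,-4,0,0,0,-6,0,0,0,-6,0,0,0,-6,0],
)

```text
clock: 23.22
eef_pos: [0.5176, 0.2239, 0.0928]
orientation: [0.003, 0.699, 0.715, 0.001]
force: [0.6, 0.2, 1.9]
gripper_width: -0.001
```

```bash
python3 s.py
```

```text
clk 23.22 tcp [0.5176 0.2239 0.0928] yaw 1.5943 j6 -2.251 F [0.57 0.19 1.93] M [ 0.097 -0.197 -0.031] w -0.001
```

send_rows(
  targets=[-0.5,0,-1,0,-0.5,0,-2,0,-0.5,0,-3,0,-0.5,0,-3,0],
)

```text
clock: 23.55
eef_pos: [0.5175, 0.224, 0.0901]
orientation: [0.003, 0.699, 0.715, 0.002]
force: [1.7, -0.8, 3.4]
gripper_width: 0.001
```

```bash
python3 s.py
```

```text
clk 23.55 tcp [0.5175 0.224  0.0901] yaw 1.5945 j6 -2.252 F [ 1.66 -0.84  3.45] M [-0.309 -0.392  0.004] w 0.001
```

send_rows(
  targets=[-0.5,0,-1,0,-0.5,0,-2,0,-0.5,0,-3,0,-0.5,0,-3,0],
)

```text
clock: 23.88
eef_pos: [0.5175, 0.224, 0.088]
orientation: [0.004, 0.698, 0.716, 0.002]
force: [0.5, -2.2, 9.1]
gripper_width: -0.001
```

```bash
python3 s.py
```

```text
clk 23.88 tcp [0.5175 0.224  0.088 ] yaw 1.5951 j6 -2.253 F [ 0.55 -2.19  9.09] M [-0.68  -0.125  0.024] w -0.001
```

send_rows(
  targets=[0,0,-1,0,0,0,-1.5,0,0,0,-1.5,0],
)

```text
clock: 24.13
eef_pos: [0.5175, 0.224, 0.088]
orientation: [0.004, 0.698, 0.716, 0.002]
force: [-2.1, -1.6, 12.1]
gripper_width: 0.003
```

```bash
python3 look.py w8
```

```text
clk 24.13 tcp [0.5175 0.224  0.088 ] yaw 1.5957 z [ 0.009 -0.002 -1.   ] q [ 0.699  0.453 -0.359  0.01  -0.754 -2.253] F [-2.11 -1.59 12.12] M [-0.527  0.531 -0.027] w 0.003
```

send_rows(
  targets=[0,0,5,0,0,0,15,0,0,0,40,0,0,0,75,0,0,0,110,0,0,0,110,0,0,0,110,0,0,0,110,0],
)

```text
clock: 24.85
eef_pos: [0.5165, 0.2238, 0.1972]
orientation: [0.003, 0.698, 0.716, 0.001]
force: [0.0, -0.2, 0.1]
gripper_width: -0.001
```

```bash
python3 look.py w9; python3 - <<'E'
from h import *
import cv2
f=ctrl.grab_frame('scene');g=ctrl.grab_frame('top')
cv2.imwrite('pics/s9.png',f)
a=[cv2.resize(f[240:330,360:450],None,fx=4,fy=4,interpolation=cv2.INTER_CUBIC),cv2.resize(f[190:280,270:360],None,fx=4,fy=4,interpolation=cv2.INTER_CUBIC)]
cv2.imwrite('pics/s9c.png',np.hstack(a))
E
python3 s.py
```

```text
clk 24.85 tcp [0.5165 0.2238 0.1972] yaw 1.5952 z [ 0.006 -0.002 -1.   ] q [ 0.7    0.325 -0.235  0.007 -1.008 -2.25 ] F [ 0.03 -0.19  0.05] M [0.055 0.033 0.035] w -0.001
clk 25.0 tcp [0.5166 0.2235 0.1963] yaw 1.5955 j6 -2.25 F [0.55 0.65 0.16] M [0.012 0.083 0.061] w -0.001
```

View pics/s9c.png

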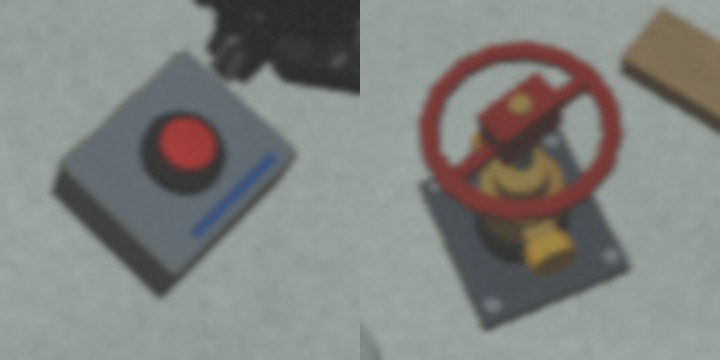

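View pics/s9.png

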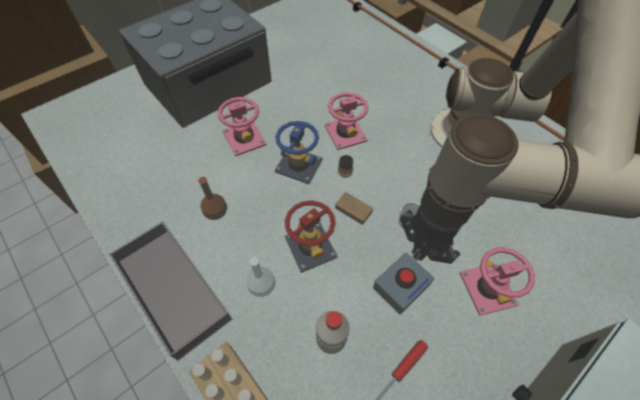

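View pics/w9.png

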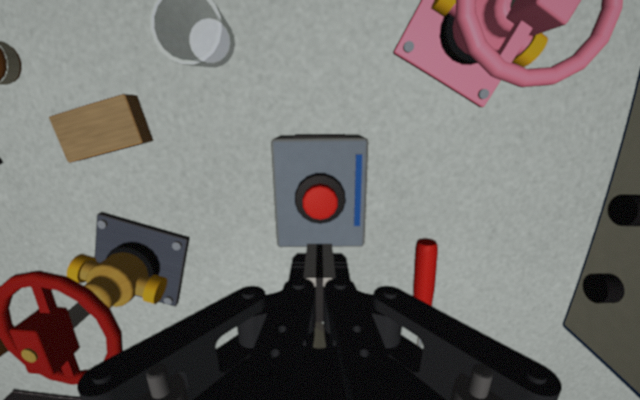

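The button is up again at (407,276) in the scene view and the bystanders are unmoved. I'll check the wheel's height once more, then hand in.

```bash
python3 - <<'E'
from h import *
S=cal('scene')
g=lambda x,y,s,x0,y0:((x+.5)/s-.5+x0,(y+.5)/s-.5+y0)
for p in (g(240,171,6,270,190),g(159,103,4,270,190)):
  P,d=ray(S,*p); t=((np.array([.6178,.0038])-P[:2])@d[:2])/(d[:2]@d[:2]); print(P+t*d)
print(ctrl.finish_job())
E
```

```text
[0.61790021 0.00372133 0.14656744]
[0.61814972 0.00352588 0.15837825]
the job is handed in; nothing more can be done
None
```

I opened the red gas valve to its stop, turned it back a quarter turn, pressed and released the ignition button, and handed the job in at about 25 s. The system reports no verdict.

- **Opening:** I needed two grasps on the hub, turning about 3.6 rad with the hand rising along with the wheel. At the stop the resistance climbed from about 0.1 Nm to 0.33–0.37 Nm. I held it there for about 0.4 s, well under the 0.84 Nm damage limit, and turned no further.
- **Turning back:** I turned the wheel back 1.60 rad, sinking with it, then released it. Sideways and vertical forces on the valve stayed within about 3 N throughout.
- **Ignition:** I pressed the button straight down until it bottomed out at 9–12 N, where it gave no further, and then let go. It is up again in the last pictures.

**Last checks:**
- **Wheel height:** the scene camera puts the hub 11.8 mm above its start, against 11.5 mm expected from the turns. That is about 70 mm above the cap, inside the 62.3–72.9 mm window.
- **Height disagreement:** the wheel's apparent size suggested a hub 2–4 mm lower than triangulation did. Either value is inside the window.
- **Surroundings:** the arm is clear at 0.196 m height and reads no contact force. The blue wheel and the bystanders look unmoved in the scene view.

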